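# Close the mini centrifuge: clear the rotor key, snap the lid on and keep it pressed

### The arm

A 6-joint arm with a two-finger parallel gripper is mounted at the origin on the work surface. World frame = base frame: x ahead of the robot, y to its left, z up, the work surface at z = 0. Lengths are in mm, angles in rad, forces in N, time in s.
With the tool pointing down it reaches from about 350 to 975 mm from the base axis. Payload 17.4 kg.
Tool frame: the origin (TCP) lies at the centre of the arm's flange, where the gripper is bolted on; the fingertips stand 173 mm ahead of it and the grasp point (between the pads) lies 155 mm ahead of it; z points along the fingers, x is the direction in which the jaws open and shut, and the axes are right-handed (so a half turn about z gives the same grasp; the last joint's range is limited). The gripper opens to 85 mm and grips with 20 to 120 N. Pads are 22 mm wide; open, the fingers measure 114 mm over their backs; the gripper's body (76 mm by 85 mm) begins 54 mm behind the grasp point. The pads swing forward as they close: fully open they stand 13 mm farther back than shut.
Start: joints at [-1.184, 0.116, 1.442, -0, 1.584, -0.038], TCP at [278.186, -615.018, 404.703] pointing down, gripper open.
Joint ranges: [-2.83, 2.83], [-0.83, 2.19], [0.07, 2.5], [-1.14, 4.28], [0.01, 3], [-2.97, 2.97]. Speed limits (rad/s): [1.89, 1.89, 2.22, 3.14, 3.14, 3.14].

### API

Orientations are given as [roll, pitch, yaw] about the fixed x, y, z axes, in that order (R = Rz(yaw) Ry(pitch) Rx(roll)).
In Python, from station import arm, optics gives the robot as it stands.
- The arm moves only by the shell command python3 -m jog 'ROWS'. ROWS is JSON, one flat list of numbers, 7 for each row, row after row: the turn, a rotation vector about the tool's x, y, z in rad, then the shift along the tool's x, y, z in cm, then the finger opening in cm, from 0 to 8.54. A call has 1 to 20 rows; each row is the pose to reach, as a shift and turn from the pose commanded when the call began, along the tool's axes at that moment; what a row does not reach only later rows make up. A row lasts 1/10 s, in which the tool goes at most 50 mm and 8.59 degrees, less where a joint would pass 70% of its speed; a pose out of reach is approached as far as the arm can. A call with a gripper value outside its range is refused whole. The fingers move at their own pace and stop on an object; the grip force is fixed at half the most. Time passes only in rows, so rows that repeat a pose let the fingers close. It gives the time, the measured TCP pose, the force and the opening at its end, in the units of the state.
- arm.observe(): the state, without advancing time (a new reading comes with each control period).
- optics.capture(name): name is "scene" or "top" or "wrist"; returns the picture (384x512x3 uint8, red, green, blue); there is no depth.
- optics.camera_params(name): a dict with "vfov" (degrees; the focal length in pixels is half the picture's height over the tangent of half this angle, whatever the lens; pixels are square), "cx", "cy" (the principal point, pixels), "rvec" (rotation vector, rad) and "tvec" (3), from world to camera coordinates, as OpenCV has them. Camera axes: x right, y down, z forward; pixel columns grow to the right and rows downward; lengths in mm; the calibration is good to about 2 mm. A picture is of the moment at which its call begins: read the wrist's pose just before it. camera_params takes no time and is no camera call; for the wrist camera it gives the pose at the moment of the call.
- arm.close_job(): hands the job in, once; it reports no verdict.
The state is a dict: "time": time; "joint_pos": joint angles; "dq": joint speeds; "effort": joint torques, N m; "eef_pos": TCP position; "eef_rot": TCP orientation; "ft_force": force on the tool from outside, world axes, zero at the start; "wrist_torque": the same for the moment, N m; "finger_gap": finger opening in mm.
Only numpy, scipy, OpenCV 4.12 (cv2) and the standard library are available. Lean on these libraries where they do the work, as an engineer would, in place of code of your own. Each camera call takes 0.05 s, during which the arm holds its last target. There are 200 camera calls.

### The job

Take the red-handled rotor key off the mini centrifuge's rotor and leave it in the blue tray, then fit the teal lid on the centrifuge and press it straight down until it snaps in past its catches. Do not let go: finish with the hand still pressing the snapped lid down firmly against its soft seal ring (about 10 N). Leave the reagent bottle, the tube rack and the timer where they are.

Things in the scene. Friction and masses are not known exactly. Their poses are not given: they have to be found in the camera images.
- centrifuge: Mini centrifuge, cream round housing 148 mm in diameter, fixed, open on top. Origin: centre of its underside; z up along the rotor axis. Rim at z = 84 mm; on it the black seal ring, top at z = 90 mm. Mouth radius 52 mm. Inside, a rotor with coloured tube caps up to z = 54 mm and a flat steel hub (36 mm across, top at z = 50 mm) on which the key stands.
- catches (a point): Point on the centrifuge's axis, 76 mm above its origin, at the height of its four sprung steel ball catches, which stand out of the mouth's wall to a radius of 47 mm. The lid's bead (widest 8 mm above the lid's origin) must pass below them: the pressing force rises to about 12 N, then suddenly drops when the lid's origin is about 68 mm above the centrifuge's, and the catches pull the lid down.
- seal: Black soft ring on the rim, radii 53.5 and 66 mm, 6 mm thick; origin: centre of its underside, 84 mm above the centrifuge's origin when not pressed. The lid's flange meets it when the lid's origin is 62 mm above the centrifuge's; it gives by up to 5 mm at 2.5 N per mm, then is solid. A snapped lid let go stays at about 61 mm.
- lid: Teal snap-fit lid, about 150 g, standing on the bench knob up. Origin: centre of its underside; z up. Plug: radius 44 mm at z = 0, bead of radius 50 mm at z = 8, neck of radius 46.5 mm at z = 13.5 to 28. Flange: radius 62 mm, z = 28 to 34. Low dome to z = 44 (radius 38 mm there). Black knob: upright cylinder 26 mm in diameter, z = 44 to 74 mm. Any yaw fits.
- lid_knob (a point): Middle of the lid's knob, on its axis, 59 mm above the lid's origin.
- key: Rotor key, about 120 g, 85 mm tall, standing loose on the rotor hub, where it blocks the lid. Origin: centre of the underside of its steel foot (30 mm in diameter, 16 mm high); z up. Steel shaft (14 mm) up to z = 50 mm, then a red cylindrical handle 24 mm in diameter, z = 50 to 85 mm. It lifts straight up and stands by itself on its foot.
- key_grip (a point): Middle of the key's red handle, on its axis, 68 mm above the key's origin.
- tray: Blue open tray fixed to the bench, 130 mm along its x, 110 mm along its y, walls 25 mm high and 4 mm thick. Origin: centre of its underside; inner floor at z = 4 mm. The key belongs in it, wholly inside the walls.
- bottle: Small reagent bottle with a red cap, 48 mm in diameter, 100 mm tall, standing beyond the centrifuge; origin: centre of its underside. Leave it alone.
- tube_rack: White rack with four capped tubes, 50 x 130 mm, 84 mm tall, beyond the centrifuge; origin: centre of its underside. Leave it alone.
- timer: White bench timer, 60 x 80 x 28 mm, lying on the bench beyond the centrifuge; origin: centre of its underside. Leave it alone.
Mind the look-alikes: they are no part of the job. There is more than one size of the centrifuge; the job needs the smallest. What is shaped like the key but purple is not meant.

How it is judged:
By the outcome, as a careful person would: the job done as asked, in the order asked, and still so for the second after the job is handed in, while the arm keeps its last pose, push and grip.
It also fails if it takes over 61 s, if anything falls off the work surface, if the arm or the gripper's body presses on something with over 40 N, if the wrist force passes 120 N, or if a joint passes its speed limit or range.

## Working session

There is one attempt and no reset: what is moved stays moved. The work goes in short steps, Python scripts to look and compute and a shell command to move; the robot and the scene stay as the last step left them, time stands still between calls to the robot, and variables do not carry over. Pictures are saved under pics/ and viewed, about 8 in all and at most 12, crops included, and the job is handed in when it is done.

```bash
mkdir -p pics; ls
python3 - <<'E'
from station import arm, optics
import cv2
print(arm.observe())
for n in("scene","top"):
    im=optics.capture(n); cv2.imwrite(f"pics/{n}0.png",im[:,:,::-1]); print(n,optics.camera_params(n))
E
```

```text
pics
{'time': 0.0, 'joint_pos': array([-1.18380029e+00,  1.16505954e-01,  1.44229981e+00, -2.57818623e-05,
        1.58398336e+00, -3.77975670e-02]), 'dq': array([ 4.26229639e-04, -1.16452240e-03, -5.80694505e-05, -2.58308488e-04,
        2.98829946e-04, -8.54098345e-04]), 'effort': array([-2.92777106e-03, -7.31990504e+01, -6.32512450e+01, -3.23384656e-04,
        5.97912105e-03,  2.85446691e-05]), 'eef_pos': array([ 278.18426371, -615.02272401,  403.92713063]), 'eef_rot': array([-3.14157320e+00,  1.19658953e-03, -1.14600303e+00]), 'ft_force': array([-0.51522227,  0.20072203, -0.19759475]), 'wrist_torque': array([-0.00412413,  0.00538157, -0.00863623]), 'finger_gap': 85.6540655696579}
scene {'vfov': 55.533836938441404, 'cx': 247.53503026963253, 'cy': 186.84699200234886, 'rvec': array([ 1.7403254 ,  1.73224315, -0.73443844]), 'tvec': array([ -18.12445367, -305.55139572, 1242.21128831])}
top {'vfov': 52.83514190075229, 'cx': 260.092971096894, 'cy': 190.40309291091634, 'rvec': array([ 2.12773799, -2.10845787,  0.17150195]), 'tvec': array([ -4.53089863, 513.96247222, 806.20526468])}
```

View pics/scene0.png

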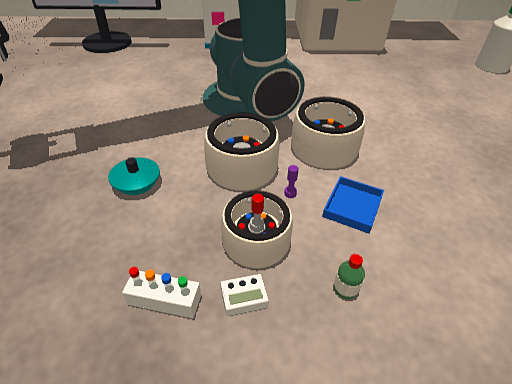

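View pics/top0.png

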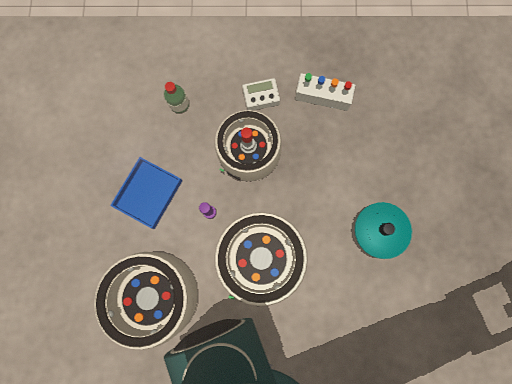

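The scene view shows the red key at (257,205) on the nearest, smallest centrifuge. The lid knob is at (132,163) and the tray at (354,204). In the top view the key is at (246,135), the knob at (388,229), and the tray at (147,193). The robot is at the bottom.

```bash
cat > h.py <<'E'
import numpy as np, cv2
from station import arm, optics
def cam(n):
    p=optics.camera_params(n); f=192/np.tan(np.radians(p["vfov"])/2)
    return np.array([[f,0,p["cx"]],[0,f,p["cy"]],[0,0,1]]),cv2.Rodrigues(p["rvec"])[0],np.array(p["tvec"])
def ray(c,uv):
    K,R,t=c; d=R.T@np.linalg.inv(K)@np.array([*uv,1.]); return -R.T@t,d/np.linalg.norm(d)
def plane(c,uv,z):
    o,d=ray(c,uv); return o+d*(z-o[2])/d[2]
def tri(c1,u1,c2,u2):
    o1,d1=ray(c1,u1);o2,d2=ray(c2,u2)
    s=np.linalg.lstsq(np.c_[d1,-d2],o2-o1,rcond=None)[0]
    a,b=o1+s[0]*d1,o2+s[1]*d2; return (a+b)/2,np.linalg.norm(a-b)
def blobs(im,lo,hi,box,minA=8):
    """HSV mask in box (x0,y0,x1,y1) -> list of contours, largest first"""
    h=cv2.cvtColor(im,cv2.COLOR_RGB2HSV); m=cv2.inRange(h,lo,hi)
    k=np.zeros_like(m); x0,y0,x1,y1=box; k[y0:y1,x0:x1]=m[y0:y1,x0:x1]
    c,_=cv2.findContours(k,cv2.RETR_EXTERNAL,cv2.CHAIN_APPROX_NONE)
    return sorted([q for q in c if cv2.contourArea(q)>=minA],key=cv2.contourArea,reverse=True)
def cen(c):
    m=cv2.moments(c); return np.array([m["m10"],m["m01"]])/m["m00"]
E
cat > m1.py <<'E'
from h import *
np.set_printoptions(precision=1,suppress=True)
T=cv2.imread("pics/top0.png")[:,:,::-1].copy();S=cv2.imread("pics/scene0.png")[:,:,::-1].copy()
ct,cs=cam("top"),cam("scene")
print("cams",ray(ct,(0,0))[0],ray(cs,(0,0))[0])
red=((0,170,70),(6,255,255))
a=blobs(T,*red,(238,122,258,145))[0];b=blobs(S,*red,(248,192,268,215))[0]
print("key grip",cen(a),cen(b),tri(ct,cen(a),cs,cen(b)),cv2.boundingRect(a),cv2.boundingRect(b))
blk=((0,0,0),(179,140,45))
a=blobs(T,*blk,(376,218,400,242))[0];b=blobs(S,*blk,(120,152,142,174))[0]
print("knob",cen(a),cen(b),tri(ct,cen(a),cs,cen(b)),cv2.boundingRect(a),cv2.boundingRect(b))
for n,I,c,bx in(("T",T,ct,(212,105,286,185)),("S",S,cs,(218,188,298,270))):
    q=blobs(I,*blk,bx)[0]; P=np.array([plane(c,u,90)[:2] for u in cv2.convexHull(q)[:,0]],np.float32)
    print("ring",n,cv2.fitEllipse(P))
    q=blobs(I,(80,80,30),(98,255,255),(350,195,415,262) if n=="T" else (100,150,170,205))[0]
    P=np.array([plane(c,u,34)[:2] for u in cv2.convexHull(q)[:,0]],np.float32); print("lid flange",n,cv2.fitEllipse(P))
    q=blobs(I,(104,120,60),(125,255,255),(100,145,195,240) if n=="T" else (310,165,395,240))[0]
    P=np.array([plane(c,u,25)[:2] for u in cv2.convexHull(q)[:,0]],np.float32); print("tray",n,cv2.minAreaRect(P))
E
python3 m1.py
```

```text
cams [360.9 -16.8 885.2] [1113.1   -0.5  630.6]
key grip [246.5 134.3] [257.4 202.9] (array([618.3,  28.9, 120.4]), np.float64(1.7200204847390392)) (241, 128, 11, 15) (252, 193, 12, 21)
knob [381.9 229.3] [132. 167.] (array([ 430.8, -265.2,   51.8]), np.float64(6.655335685567927)) (380, 224, 9, 11) (126, 161, 12, 12)Traceback (most recent call last):
  File "m1.py", line 13, in <module>
    q=blobs(I,*blk,bx)[0]; P=np.array([plane(c,u,90)[:2] for u in cv2.convexHull(q)[:,0]],np.float32)
      ~~~~~~~~~~~~~~~~^^^
IndexError: list index out of range
```

```bash
sed -i 's/^blk=.*/blk=((0,0,0),(179,150,65))/' m1.py; python3 m1.py; python3 -c "
import cv2
T=cv2.cvtColor(cv2.imread('pics/top0.png'),cv2.COLOR_BGR2HSV)
print(T[145,214:284].tolist()); print(T[229,378:398].tolist())"
```

```text
cams [360.9 -16.8 885.2] [1113.1   -0.5  630.6]
key grip [246.5 134.3] [257.4 202.9] (array([618.3,  28.9, 120.4]), np.float64(1.7200204847390392)) (241, 128, 11, 15) (252, 193, 12, 21)
knob [382.  228.8] [131.4 164.8] (array([ 431.3, -264.2,   59. ]), np.float64(8.285236336664662)) (379, 223, 15, 12) (126, 158, 12, 15)
ring T ((616.2876586914062, 28.306808471679688), (127.8166275024414, 129.90615844726562), 89.55342864990234)
lid flange T ((430.7633056640625, -268.81414794921875), (123.27735137939453, 124.09400177001953), 7.541548252105713)
tray T ((511.87493896484375, 259.5440673828125), (115.27252197265625, 128.84329223632812), 62.41372299194336)
ring S ((618.8961791992188, 29.39921760559082), (130.31787109375, 133.7322235107422), 87.40017700195312)
lid flange S ((437.5416259765625, -265.2527160644531), (122.08169555664062, 138.91287231445312), 114.37627410888672)
tray S ((523.0396118164062, 258.9588928222656), (109.72734069824219, 151.59786987304688), 62.42809295654297)
[[15, 50, 152], [19, 46, 178], [19, 44, 211], [20, 52, 176], [3, 58, 44], [11, 49, 57], [15, 43, 60], [11, 59, 
[... 500 characters left out ...]
154], [25, 27, 178], [20, 35, 44], [77, 42, 55], [3, 176, 159], [2, 199, 213], [2, 188, 207], [2, 188, 206], [2, 194, 210], [3, 192, 189], [4, 106, 72], [30, 17, 59], [19, 48, 187], [19, 40, 234], [19, 41, 229], [19, 44, 215], [18, 54, 138], [9, 65, 55], [10, 59, 52], [18, 61, 63], [11, 52, 54], [0, 44, 41], [20, 54, 150], [18, 44, 222], [19, 45, 211], [19, 53, 121], [16, 54, 133], [15, 51, 141], [14, 48, 138]]
[[86, 176, 148], [82, 112, 50], [0, 32, 32], [72, 44, 29], [70, 23, 33], [0, 11, 69], [30, 13, 96], [20, 8, 90], [24, 15, 87], [24, 15, 83], [20, 10, 78], [15, 13, 79], [30, 4, 72], [30, 4, 68], [23, 30, 69], [174, 38, 67], [86, 56, 78], [87, 176, 129], [88, 194, 150], [87, 203, 146]]
```

```bash
cat >> h.py <<'E'
from scipy.spatial.transform import Rotation as Ro
def go(x,y,z):
    s=arm.observe(); R=Ro.from_euler("xyz",s["eef_rot"]).as_matrix()
    print("t",round(s["time"],2),"pos",s["eef_pos"].round(1),"rot",s["eef_rot"].round(4),"F",s["ft_force"].round(1),"gap",round(s["finger_gap"],1),
      "\n shift cm",(R.T@(np.array([x,y,z])-s["eef_pos"])/10).round(2))
E
python3 -c "
from h import *
go(617.5,29,373)"
```

```text
t 0.1 pos [ 278.2 -615.   404. ] rot [-3.1416e+00  1.1000e-03 -1.1460e+00] F [-0.3  0.4  0.9] gap 85.6 
 shift cm [-44.69 -57.46   3.15]
```

```bash
python3 -m jog '[0,0,0,-44.7,-57.5,3.1,8.5, 0,0,0,-44.7,-57.5,3.1,8.5, 0,0,0,-44.7,-57.5,3.1,8.5, 0,0,0,-44.7,-57.5,3.1,8.5, 0,0,0,-44.7,-57.5,3.1,8.5, 0,0,0,-44.7,-57.5,3.1,8.5, 0,0,0,-44.7,-57.5,3.1,8.5, 0,0,0,-44.7,-57.5,3.1,8.5, 0,0,0,-44.7,-57.5,3.1,8.5, 0,0,0,-44.7,-57.5,3.1,8.5, 0,0,0,-44.7,-57.5,3.1,8.5, 0,0,0,-44.7,-57.5,3.1,8.5, 0,0,0,-44.7,-57.5,3.1,8.5, 0,0,0,-44.7,-57.5,3.1,8.5, 0,0,0,-44.7,-57.5,3.1,8.5, 0,0,0,-44.7,-57.5,3.1,8.5, 0,0,0,-44.7,-57.5,3.1,8.5, 0,0,0,-44.7,-57.5,3.1,8.5]'
python3 - <<'E'
from h import *
c=cam("wrist"); im=optics.capture("wrist"); cv2.imwrite("pics/w1.png",im[:,:,::-1])
print(ray(c,(c[0][0,2],c[0][1,2])),c[0])
for q in blobs(im,(0,170,70),(6,255,255),(0,0,512,384),60)[:4]: print(cen(q),cv2.contourArea(q),cv2.boundingRect(q),plane(c,cen(q),135),cv2.minEnclosingCircle(q))
go(617.5,29,273)
E
```

```text
time: 1.9
eef_pos: [617.6, 28.6, 373.6]
eef_rot: [3.141, -0.0, -1.147]
ft_force: [-0.0, 0.3, -0.1]
finger_gap: 85.3
(array([678.17790407,  55.29096632, 341.70350848]), array([-0.23663689, -0.10744715, -0.9656387 ])) [[283.11420584   0.         253.00284164]
 [  0.         283.11420584 189.79414036]
 [  0.           0.           1.        ]]
[253.21204356 196.90091821] 780.5 (239, 179, 29, 36) [622.48617066  29.83417371 135.        ] ((253.5, 196.5), 17.846668243408203)
[225.13068182 168.20454545] 88.0 (220, 162, 11, 13) [634.09252933  57.93591317 135.        ] ((224.75, 168.0), 6.046793460845947)
[279.7047619  189.28190476] 87.5 (275, 184, 11, 12) [636.21438064  14.07425818 135.        ] ((279.6739196777344, 189.19564819335938), 5.843439102172852)
t 1.95 pos [617.6  28.3 373.8] rot [-3.1416e+00 -1.0000e-04 -1.1470e+00] F [ 1.2 -0.1 -0.3] gap 85.0 
 shift cm [-0.06 -0.02 10.08]
```

View pics/w1.png

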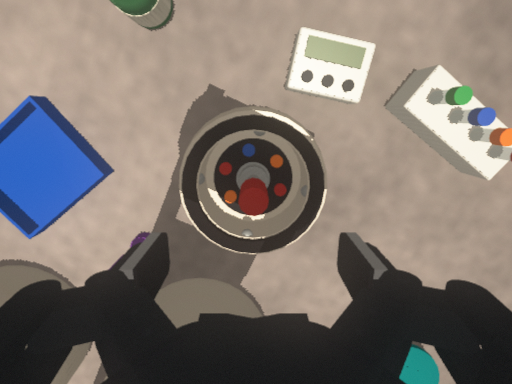

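The wrist view shows the key upright with its red top at (254,199), centred between the jaws. The ring is at about (253,180), and the tray is on the left.

```bash
python3 - <<'E'
from h import *
c=cam("wrist"); im=cv2.imread("pics/w1.png")[:,:,::-1].copy()
q=blobs(im,(0,0,0),(179,150,80),(176,100,330,256))
for k in q[:2]:
    P=np.array([plane(c,u,90)[:2] for u in cv2.convexHull(k)[:,0]],np.float32); print(cv2.contourArea(k),cv2.fitEllipse(P),cv2.minEnclosingCircle(P))
E
python3 -m jog '[0,0,0,0,-0.1,3,8.5, 0,0,0,0,-0.15,6,8.5, 0,0,0,0,-0.15,8.5,8.5, 0,0,0,0,-0.15,10,8.5, 0,0,0,0,-0.15,10,8.5, 0,0,0,0,-0.15,10,0, 0,0,0,0,-0.15,10,0, 0,0,0,0,-0.15,10,0, 0,0,0,0,-0.15,10,0, 0,0,0,0,-0.15,10,0, 0,0,0,0,-0.15,10,0,0,0,0,0,-0.15,10,0,0,0,0,0,-0.15,10,0]'
```

```text
14990.0 ((617.9072875976562, 28.145050048828125), (129.43968200683594, 129.69566345214844), 152.33554077148438) ((617.9888305664062, 28.050016403198242), 65.27760314941406)
time: 3.25
eef_pos: [619.4, 29.8, 274.6]
eef_rot: [-3.141, -0.001, -1.146]
ft_force: [-0.2, -0.1, 5.9]
finger_gap: 22.6
```

```bash
python3 -m jog '[0,0,0,0,0,-2,0, 0,0,0,0,0,-5,0, 0,0,0,0,0,-8.5,0, 0,0,0,-3,0,-9,0, 0,0,0,-7,0.1,-9,0, 0,0,0,-11.5,0.1,-9,0, 0,0,0,-16,0.2,-9,0, 0,0,0,-20.5,0.3,-9,0, 0,0,0,-23.7,0.3,-9,0, 0,0,0,-25.3,0.3,-9,0, 0,0,0,-25.3,0.3,-9,0]'
python3 - <<'E'
from h import *
c=cam("wrist"); im=optics.capture("wrist"); cv2.imwrite("pics/w2.png",im[:,:,::-1])
go(512,259.5,230)
E
```

```text
time: 4.35
eef_pos: [511.6, 260.4, 363.7]
eef_rot: [3.142, 0.0, -1.144]
ft_force: [0.5, -0.5, -0.9]
finger_gap: 22.4
t 4.4 pos [512.1 259.4 363.6] rot [ 3.1414e+00 -3.0000e-04 -1.1447e+00] F [ 0.5  0.1 -0.7] gap 22.3 
 shift cm [-2.000e-02  1.000e-02  1.336e+01]
```

View pics/w2.png

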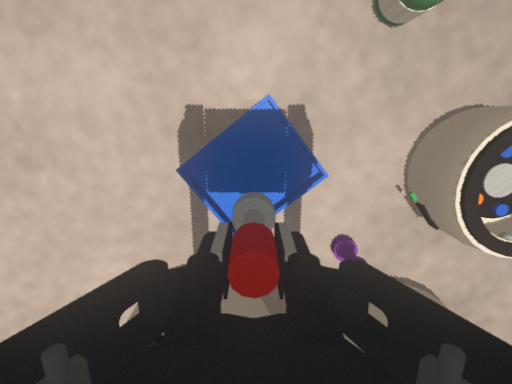

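The key hangs upright in the jaws, with its red top at (254,275). The tray spans about (178–327, 96–240) below it.

```bash
python3 -m jog '[0,0,0,0,0,4,0, 0,0,0,0,0,8,0, 0,0,0,0,0,11,0, 0,0,0,0,0,12.5,0, 0,0,0,0,0,13.2,0, 0,0,0,0,0,13.4,0, 0,0,0,0,0,13.5,0]'
```

```text
time: 5.1
eef_pos: [512.8, 259.1, 230.0]
eef_rot: [-3.14, -0.0, -1.146]
ft_force: [0.2, -0.2, -0.9]
finger_gap: 22.8
```

```bash
python3 -m jog '[0,0,0,0,0,0.1,0, 0,0,0,0,0,0.15,0, 0,0,0,0,0,0.2,0]';python3 -m jog '[0,0,0,0,0,0,1, 0,0,0,0,0,0,4, 0,0,0,0,0,0,5, 0,0,0,0,0,0,5, 0,0,0,0,0,-3,6, 0,0,0,0,0,-7,6, 0,0,0,0,0,-11,6, 0,0,0,0,0,-14,6, 0,0,0,0,0,-14,6]'
python3 - <<'E'
from h import *
im=optics.capture("wrist"); cv2.imwrite("pics/w3.png",im[:,:,::-1])
go(431,-267.5,373)
E
```

```text
time: 5.4
eef_pos: [512.6, 259.3, 228.5]
eef_rot: [-3.139, -0.0, -1.146]
ft_force: [-3.5, -2.1, 13.0]
finger_gap: 22.7
time: 6.3
eef_pos: [512.5, 259.3, 371.6]
eef_rot: [-3.135, -0.0, -1.146]
ft_force: [0.0, -0.4, 0.5]
finger_gap: 59.9
t 6.35 pos [512.3 259.2 368.8] rot [-3.1381 -0.     -1.146 ] F [ 1.3  0.3 -0.5] gap 59.9 
 shift cm [44.64 29.11 -0.52]
```

View pics/w3.png

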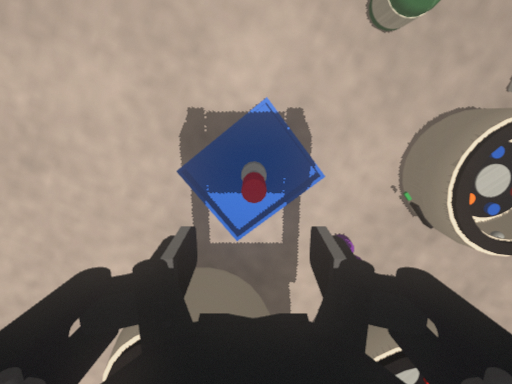

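The key stands upright near the tray's centre, with its red top at (254,187). Next is the lid.

```bash
python3 -m jog '[0,0,0,44.6,29.1,-0.5,8.5, 0,0,0,44.6,29.1,-0.5,8.5, 0,0,0,44.6,29.1,-0.5,8.5, 0,0,0,44.6,29.1,-0.5,8.5, 0,0,0,44.6,29.1,-0.5,8.5, 0,0,0,44.6,29.1,-0.5,8.5, 0,0,0,44.6,29.1,-0.5,8.5, 0,0,0,44.6,29.1,-0.5,8.5, 0,0,0,44.6,29.1,-0.5,8.5, 0,0,0,44.6,29.1,-0.5,8.5, 0,0,0,44.6,29.1,-0.5,8.5, 0,0,0,44.6,29.1,-0.5,8.5, 0,0,0,44.6,29.1,-0.5,8.5, 0,0,0,44.6,29.1,-0.5,8.5]'
python3 - <<'E'
from h import *
c=cam("wrist"); im=optics.capture("wrist"); cv2.imwrite("pics/w4.png",im[:,:,::-1])
q=blobs(im,(80,80,25),(98,255,255),(120,60,380,300),500)
for k in q[:2]:
    print(cv2.boundingRect(k)); P=np.array([plane(c,u,33)[:2] for u in cv2.convexHull(k)[:,0]],np.float32); print(cv2.fitEllipse(P),cv2.minEnclosingCircle(P))
m=cv2.inRange(cv2.cvtColor(im,cv2.COLOR_RGB2HSV),(0,0,0),(179,110,100))
cs,_=cv2.findContours(m,cv2.RETR_LIST,cv2.CHAIN_APPROX_NONE)
for k in cs:
    if 300<cv2.contourArea(k)<4000: print("blk",cv2.boundingRect(k),cen(k),plane(c,cen(k),74))
go(431,-267.5,222)
E
```

```text
time: 7.75
eef_pos: [431.0, -266.5, 371.0]
eef_rot: [3.141, 0.001, -1.145]
ft_force: [-0.0, 0.1, -0.4]
finger_gap: 85.2
(200, 119, 112, 110)
((431.7949523925781, -269.7157897949219), (122.70719146728516, 122.92798614501953), 111.07990264892578) ((431.83233642578125, -269.6636047363281), 61.738433837890625)
blk (70, 198, 51, 36) [ 90.85782967 218.16804029] [ 332.95399742 -133.93611689   74.        ]
blk (244, 168, 25, 30) [255.8676165  182.38676165] [ 434.38540851 -268.41623526   74.        ]
blk (159, 78, 121, 92) [218.08987161 122.2778174 ] [ 471.35175818 -213.65240511   74.        ]
blk (0, 76, 30, 140) [ 11.86553407 149.05150913] [369.18435189 -47.63736669  74.        ]
t 7.8 pos [ 431.1 -266.3  371.2] rot [ 3.1414e+00  6.0000e-04 -1.1449e+00] F [-0.2  0.8  0.3] gap 85.1 
 shift cm [ 0.12  0.06 14.92]
```

View pics/w4.png

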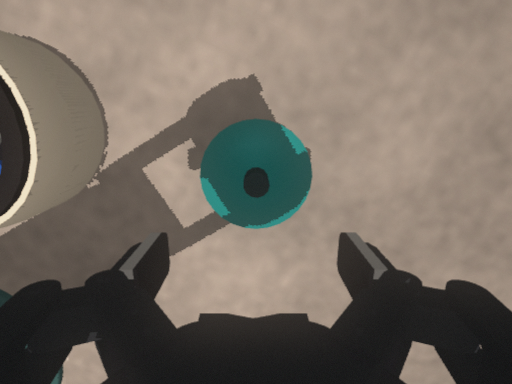

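The lid is centred at about (256,174) px and its knob is at (256,182), between the jaws. I'll descend about 3 mm over in +x.

```bash
python3 -m jog '[0,0,0,0.3,0.07,4,8.5, 0,0,0,0.3,0.07,8,8.5, 0,0,0,0.3,0.07,12,8.5, 0,0,0,0.3,0.07,14,8.5, 0,0,0,0.3,0.07,14.9,8.5, 0,0,0,0.3,0.07,14.9,8.5, 0,0,0,0.3,0.07,14.9,3.2, 0,0,0,0.3,0.07,14.9,3.2, 0,0,0,0.3,0.07,14.9,3.2, 0,0,0,0.3,0.07,14.9,3.2, 0,0,0,0.3,0.07,14.9,3.2]'; python3 -c "
from h import *
go(431.8,-269.5,221.5)"
```

```text
time: 8.9
eef_pos: [431.5, -270.3, 223.1]
eef_rot: [-3.141, -0.0, -1.146]
ft_force: [0.3, -0.2, -0.1]
finger_gap: 31.9
t 8.9 pos [ 431.5 -270.3  223.1] rot [-3.1413e+00 -5.0000e-04 -1.1461e+00] F [ 0.3 -0.2 -0.1] gap 31.9 
 shift cm [-0.06 -0.06  0.16]
```

```bash
python3 -m jog '[0,0,0,-0.05,-0.05,0.1,3, 0,0,0,-0.05,-0.05,0.1,0, 0,0,0,-0.05,-0.05,0.1,0, 0,0,0,-0.05,-0.05,0.1,0, 0,0,0,-0.05,-0.05,0.1,0, 0,0,0,-0.05,-0.05,0.1,0, 0,0,0,-0.05,-0.05,0.1,0]'; python3 -m jog '[0,0,0,0,0,-1,0, 0,0,0,0,0,-3,0, 0,0,0,0,0,-6,0, 0,0,0,0,0,-9,0, 0,0,0,0,0,-12,0, 0,0,0,0,0,-14,0, 0,0,0,0,0,-15,0, 0,0,0,0,0,-15,0]'
python3 - <<'E'
from h import *
c=cam("wrist"); im=optics.capture("wrist"); cv2.imwrite("pics/w5.png",im[:,:,::-1])
go(617.9,28.3,371)
E
```

```text
time: 9.6
eef_pos: [431.8, -269.5, 221.8]
eef_rot: [-3.141, -0.0, -1.146]
ft_force: [-0.9, 1.5, 3.4]
finger_gap: 24.2
time: 10.4
eef_pos: [431.7, -269.5, 372.8]
eef_rot: [-3.141, -0.001, -1.146]
ft_force: [0.2, -0.2, -2.2]
finger_gap: 24.0
t 10.45 pos [ 431.7 -269.5  371.4] rot [ 3.1415e+00  1.0000e-04 -1.1460e+00] F [ 0.1  0.3 -2.8] gap 24.1 
 shift cm [-19.46 -29.24   0.04]
```

View pics/w5.png

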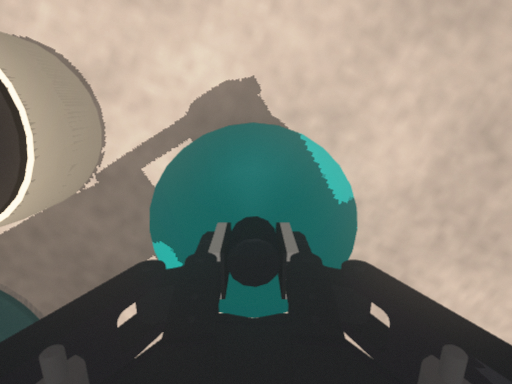

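The lid hangs level, with the knob held at (254,250) and the flange spanning columns 150–357. I'll check its centre relative to the hand and carry it over.

```bash
cat > lid.py <<'E'
from h import *
from scipy.optimize import least_squares
import sys
c=cam("wrist"); im=optics.capture("wrist"); p=arm.observe()["eef_pos"]; cv2.imwrite("pics/%s.png"%sys.argv[1],im[:,:,::-1])
k=blobs(im,(80,80,20),(98,255,255),(120,60,400,300),500)[0]; h=cv2.convexHull(k)[:,0]; h=h[h[:,1]<245]
P=np.array([plane(c,u,p[2]-221.8+33)[:2] for u in h])
r=least_squares(lambda s:np.hypot(*(P-s[:2]).T)-s[2],[p[0],p[1],62]); print("lid",r.x,"res",np.abs(r.fun).max(),"offset from tcp",r.x[:2]-p[:2])
go(617.9,28.3,311)
E
python3 lid.py w6
python3 -m jog '[0,0,0,0,0,-2,0, 0,0,0,-2,-2.9,-3,0, 0,0,0,-4.6,-7,-3,0, 0,0,0,-7.3,-11,-3,0, 0,0,0,-10,-15,-3,0, 0,0,0,-12.6,-19,-3,0, 0,0,0,-15.3,-23,-2,0, 0,0,0,-17.6,-26.5,0,0, 0,0,0,-19,-28.6,1,0, 0,0,0,-19.45,-29.25,1,0, 0,0,0,-19.45,-29.25,1,0, 0,0,0,-19.45,-29.25,1,0]'; python3 lid.py w7
```

```text
lid [ 431.53993246 -270.26088362   61.73788188] res 0.36056553265164837 offset from tcp [-0.10454414 -0.79512969]
t 10.5 pos [ 431.6 -269.5  370.6] rot [ 3.1409e+00  1.1000e-03 -1.1460e+00] F [ 0.3 -0.4 -2.5] gap 24.4 
 shift cm [-19.45 -29.25   5.96]
time: 11.7
eef_pos: [617.8, 27.5, 361.7]
eef_rot: [3.141, -0.0, -1.146]
ft_force: [-0.2, 0.0, -2.1]
finger_gap: 24.1
lid [618.34585949  27.03801114  61.08012275] res 0.40931888708473707 offset from tcp [ 0.61853587 -0.19439734]
t 11.75 pos [617.7  27.2 362.1] rot [-3.1414e+00 -4.0000e-04 -1.1469e+00] F [-0.3 -0.2 -1.3] gap 24.3 
 shift cm [-0.09 -0.06  5.11]
```

View pics/w7.png

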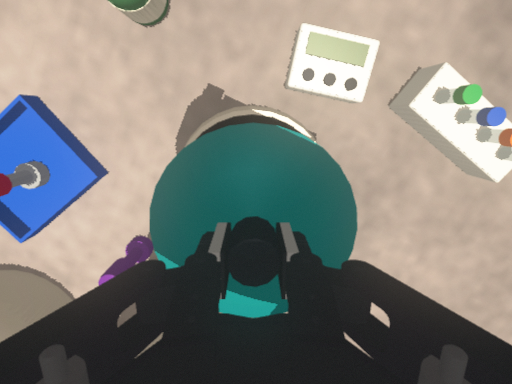

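The lid is over the mouth, with a sliver of ring visible at (250,115). The key is lying or leaning in the tray at left; that may only be perspective.

```bash
python3 -m jog '[0,0,0,-0.1,0,2,0, 0,0,0,-0.1,-0.03,4,0, 0,0,0,-0.1,-0.03,5.2,0, 0,0,0,-0.1,-0.03,5.8,0, 0,0,0,-0.1,-0.03,6.2,0, 0,0,0,-0.1,-0.03,6.2,0, 0,0,0,-0.1,-0.03,6.2,0]'; python3 lid.py w8
```

```text
time: 12.45
eef_pos: [618.1, 29.2, 300.5]
eef_rot: [-3.141, -0.0, -1.146]
ft_force: [0.1, -0.1, -2.4]
finger_gap: 24.0
lid [618.762486    28.75673411  61.24079094] res 0.3261221075086098 offset from tcp [ 0.6987342  -0.49704819]
t 12.5 pos [618.1  29.3 300.5] rot [-3.1407e+00 -4.0000e-04 -1.1460e+00] F [ 0.4  0.1 -1. ] gap 24.2 
 shift cm [ 0.08  0.05 -1.05]
```

```bash
python3 -m jog '[0,0,0,0.02,0.05,0.2,0, 0,0,0,0.02,0.05,0.4,0, 0,0,0,0.02,0.05,0.6,0, 0,0,0,0.02,0.05,0.6,0]'; python3 -m jog '[0,0,0,0,0,0.1,0, 0,0,0,0,0,0.1,0]'; python3 -m jog '[0,0,0,0,0,0.1,0, 0,0,0,0,0,0.1,0]'
```

```text
time: 12.9
eef_pos: [617.7, 28.9, 294.6]
eef_rot: [-3.14, -0.001, -1.146]
ft_force: [-1.9, -0.3, 5.3]
finger_gap: 24.3
time: 13.1
eef_pos: [617.8, 28.9, 294.2]
eef_rot: [-3.14, -0.001, -1.146]
ft_force: [-2.2, -0.9, 9.8]
finger_gap: 24.3
time: 13.3
eef_pos: [617.9, 28.9, 293.5]
eef_rot: [-3.139, -0.001, -1.146]
ft_force: [-0.9, -1.0, 9.7]
finger_gap: 24.7
```

Contact began where the catches should be, at a lid origin of about 72 mm. I'll keep pressing.

```bash
python3 -m jog '[0,0,0,0,0,0.1,0, 0,0,0,0,0,0.1,0]'; python3 -m jog '[0,0,0,0,0,0.1,0, 0,0,0,0,0,0.1,0]'; python3 -m jog '[0,0,0,0,0,0.1,0, 0,0,0,0,0,0.1,0]'; python3 -m jog '[0,0,0,0,0,0.1,0, 0,0,0,0,0,0.1,0]'
```

```text
time: 13.5
eef_pos: [618.0, 28.8, 292.6]
eef_rot: [-3.139, -0.001, -1.146]
ft_force: [-0.2, -1.3, 10.3]
finger_gap: 24.3
time: 13.7
eef_pos: [617.9, 28.8, 291.0]
eef_rot: [-3.139, -0.001, -1.146]
ft_force: [1.1, -0.8, 4.2]
finger_gap: 24.1
time: 13.9
eef_pos: [617.7, 28.9, 289.1]
eef_rot: [-3.141, -0.0, -1.146]
ft_force: [1.2, 0.1, 1.4]
finger_gap: 24.2
time: 14.1
eef_pos: [617.4, 28.9, 286.9]
eef_rot: [3.141, 0.0, -1.146]
ft_force: [1.5, -0.7, -7.8]
finger_gap: 24.1
```

The force peaked at about 10–12 N, dropped, and now pulls the hand down, so the lid has snapped. I'll go on to the seal.

```bash
python3 -m jog '[0,0,0,0,0,0.15,0, 0,0,0,0,0,0.3,0, 0,0,0,0,0,0.3,0]'; python3 -m jog '[0,0,0,0,0,0.1,0, 0,0,0,0,0,0.1,0]'; python3 -m jog '[0,0,0,0,0,0.1,0, 0,0,0,0,0,0.1,0]'; python3 -m jog '[0,0,0,0,0,0.1,0, 0,0,0,0,0,0.1,0]'
```

```text
time: 14.4
eef_pos: [617.4, 28.8, 283.6]
eef_rot: [3.14, 0.0, -1.146]
ft_force: [0.2, -0.7, -12.8]
finger_gap: 24.4
time: 14.6
eef_pos: [617.5, 28.9, 283.5]
eef_rot: [3.141, 0.0, -1.146]
ft_force: [-1.1, -2.1, -8.3]
finger_gap: 24.2
time: 14.8
eef_pos: [617.6, 28.9, 283.1]
eef_rot: [-3.141, -0.0, -1.146]
ft_force: [-1.0, -1.0, -3.6]
finger_gap: 24.1
time: 15.0
eef_pos: [617.7, 28.9, 282.3]
eef_rot: [-3.141, -0.0, -1.146]
ft_force: [-2.5, -0.6, 1.6]
finger_gap: 24.1
```

```bash
python3 -m jog '[0,0,0,0,0,0.1,0, 0,0,0,0,0,0.1,0, 0,0,0,0,0,0.1,0]'; python3 -m jog '[0,0,0,0,0,0.1,0, 0,0,0,0,0,0.1,0, 0,0,0,0,0,0.1,0]'
```

```text
time: 15.3
eef_pos: [617.7, 28.9, 281.2]
eef_rot: [-3.141, -0.0, -1.146]
ft_force: [0.1, -0.4, 3.8]
finger_gap: 24.2
time: 15.6
eef_pos: [617.7, 28.9, 280.2]
eef_rot: [-3.141, -0.0, -1.146]
ft_force: [-2.2, -0.1, 7.1]
finger_gap: 24.2
```

```bash
python3 -m jog '[0,0,0,0,0,0.1,0, 0,0,0,0,0,0.1,0, 0,0,0,0,0,0.1,0, 0,0,0,0,0,0.1,0, 0,0,0,0,0,0.1,0]'
python3 - <<'E'
from h import *
F=[]
for i,n in enumerate(["top","scene","wrist","scene"]):
    im=optics.capture(n); s=arm.observe(); F.append(s["ft_force"].round(1).tolist())
    cv2.imwrite(f"pics/f{i}.png",im[:,:,::-1])
print(F); go(617.9,28.3,279)
E
```

```text
time: 16.1
eef_pos: [617.7, 28.9, 279.4]
eef_rot: [-3.141, -0.0, -1.146]
ft_force: [-2.3, -0.7, 8.3]
finger_gap: 23.8
[[-2.4, -0.7, 8.3], [-1.6, -0.5, 8.7], [-2.1, -0.2, 8.5], [-2.4, -0.7, 8.6]]
t 16.3 pos [617.7  28.9 279.5] rot [-3.1406e+00 -5.0000e-04 -1.1459e+00] F [-2.4 -0.7  8.6] gap 24.2 
 shift cm [0.06 0.01 0.05]
```

View pics/f1.png

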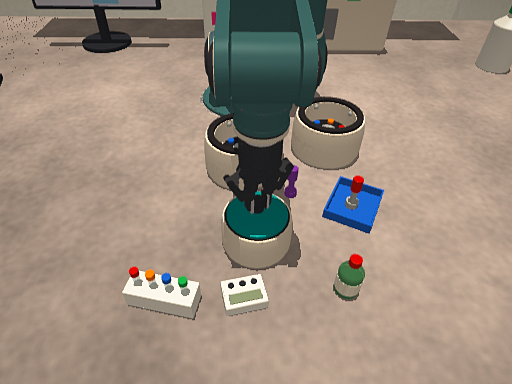

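The key stands in the tray at (356,195), the lid sits flush on the centrifuge at (257,215), and the bystanders are unmoved. The push reads 8.5 N, so I'll add a little.

```bash
python3 -m jog '[0,0,0,0,0,0.06,0, 0,0,0,0,0,0.06,0, 0,0,0,0,0,0.06,0, 0,0,0,0,0,0.06,0, 0,0,0,0,0,0.06,0]'
```

```text
time: 16.8
eef_pos: [617.7, 28.9, 279.0]
eef_rot: [-3.141, -0.0, -1.146]
ft_force: [-3.1, 0.3, 9.4]
finger_gap: 24.1
```

```bash
python3 -m jog '[0,0,0,0,0,0.03,0, 0,0,0,0,0,0.03,0, 0,0,0,0,0,0.03,0, 0,0,0,0,0,0.03,0, 0,0,0,0,0,0.03,0]' && python3 -c "
from station import arm
print(arm.observe()['ft_force']); print(arm.close_job())"
```

```text
time: 17.3
eef_pos: [617.7, 28.9, 278.8]
eef_rot: [-3.141, -0.0, -1.146]
ft_force: [-3.7, -0.3, 10.3]
finger_gap: 24.1
[-3.7021862  -0.29995888 10.29250197]
the job is handed in; nothing more can be done
None
```

The job is done and handed in at 17.3 s. The red key stands in the blue tray, the teal lid is snapped into the smallest centrifuge, and the hand is still pressing it down.

- **Key:** The last scene picture shows it upright, inside the tray walls.
- **Lid:** The pressing force peaked at about 10 N in the readings, with the lid's origin at about 71 mm. By about 67 mm it had dropped, and the catches were pulling the lid down. At hand-in the lid's origin was at about 57 mm, which leaves the seal pressed about 5 mm.
- **Final push:** The last reading was 10.3 N downward, with the grip still closed on the knob.
- **Other objects:** The bottle, rack, timer and purple key look unmoved in that picture.

**Off the ideal:**
- The lid's measured centre and the centrifuge's differed by up to about 1 mm.
- About 3.7 N of sideways force remained at the end.
- The seal is close to the end of its 5 mm travel.
- Setting the key down peaked at about 13 N.

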